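Seat a round test bar against the stop of a V-groove gauging cradle

ROBOT

A 6-joint arm with a two-finger parallel gripper is mounted at the origin on the work surface. World frame = base frame: x ahead of the robot, y to its left, z up, the work surface at z = 0. Lengths are in mm, angles in rad, forces in N, time in s.
With the tool pointing down it reaches from about 325 to 900 mm from the base axis. Payload 3.5 kg.
Tool frame: the origin (TCP) lies between the finger pads; the fingertips stand 19 mm ahead of it and the grasp point (between the pads) is the TCP; z points along the fingers, y is the line along which they close (so a half turn about z gives the same grasp; the last joint's range is limited). The gripper opens to 85 mm and grips with 20 to 120 N. Pads are 22 mm wide; open, the fingers measure 114 mm over their backs; the gripper's body (76 mm by 85 mm) begins 54 mm behind the grasp point. The pads swing forward as they close: fully open they stand 13 mm farther back than shut.
Start: joints at [1.171, 0.276, -0.026, 1.268, 0, 1.467], TCP at [182.795, 597.669, 250.313] pointing down, gripper open.
Joint ranges: [-3.12, 3.12], [-0.85, 1.88], [-1.08, 1.24], [-1.95, 2.15], [-1.57, 1.53], [-3.14, 3.14]. Speed limits (rad/s): [2.57, 2.57, 3.14, 3.14, 3.14, 3.14].

INTERFACE

Orientations are given as a unit quaternion [x, y, z, w].
In Python, from station import monitor, vision, order, finder gives the robot as it stands. The module is installed in compiled form; this text tells all that it offers.
- The arm moves only by the tool apply_moves, never from a script. Its argument "motion" is a list of rows, each a list of 4 numbers: the shift along the tool's x, y, z in m, then the turn about the tool's z in degrees. A call has 1 to 8 rows; each row is the pose to reach, as a shift and turn from the pose commanded when the call began, along the tool's axes at that moment; what a row does not reach only later rows make up. A row lasts 1/12 s, in which the tool goes at most 41.7 mm and 7.16 degrees, less where a joint would pass 70% of its speed; a pose out of reach is approached as far as the arm can. A call with a gripper value outside its range is refused whole. "gripper" is the finger opening in m, from 0 to 0.0854, set as the call begins (left out, the last holds). The fingers move at their own pace and stop on an object; "grip_force" is the grip in N (left out, the last holds). Time passes only in rows, so rows that repeat a pose let the fingers close. It gives the time, the measured TCP pose, the force, the opening and the grip force at its end, in the units of the state.
- monitor.sense(): the state, without advancing time (a new reading comes with each control period).
- vision.snapshot(name): name is "scene" or "side" or "wrist"; returns a dict with "img" (384x512x3 uint8, blue, green, red), "depth" (384x512 float32, mm along the optical axis (not along the pixel's ray), 0 where there is no reading), "intrinsics" (3x3 intrinsics, pixels), "camera_from_world" (4x4, takes a point from world to camera coordinates). Camera axes: x right, y up, looking along -z (the intrinsics and any distortion apply to the point x, -y, -z); pixel columns grow to the right and rows downward; lengths in mm; the calibration is good to about 2 mm. A picture is of the moment at which its call begins.
- order.finish_job(): hands the job in; it is judged then, once.
Trained networks look in a picture, given as the dict that the camera call returned (one of the last four; its "shot" number tells which), for a name from the list of things; names that differ only in an ending like _2 or _b are one class to them, and where a whole thing is asked for, a point or a joint stands for the part that bears it (a point fixed in the world has none). Each returns a list of dicts, best first, with "confidence" (0 to 1); they miss things now and then, are a little off and sometimes report something else, mostly with a low value. They report only what shows in the picture. A call takes as long as a camera call. They do not tell look-alikes from the thing itself.
- finder.outline_of(thing, picture): "pixels" (384x512 bool, what is visible of it) and "bbox" ([centre column, centre row, width, height] in pixels, round what is visible of it).
The state is a dict: "t": time; "q": joint angles; "dq": joint speeds; "joint_efforts": joint torques, N m; "tcp_pos": TCP position; "tool_rot": TCP orientation; "contact_force": force on the tool from outside, world axes, zero at the start; "torque": the same for the moment, N m; "finger_gap": finger opening in mm; "grasp_force": force on a finger pad.
Only numpy, scipy, OpenCV 4.12 (cv2) and the standard library are available. Lean on these libraries where they do the work, as an engineer would, in place of code of your own. Each camera call takes 0.05 s, during which the arm holds its last target. There are 200 camera calls.

TASK

Take the plain straight test bar (the one without a waist or a collar) from the grey rack and lay it in the V-groove of the gauging cradle, well clear of the end stop. Then push it along the groove until its end bears lightly but definitely on the sprung stop, touching the stop with nothing but the bar and without ramming it, and leave the bar there, lying in the groove and touching the stop. Do not disturb the other bars or the things on the bench.

Things in the scene. Friction and masses are not known exactly. Their poses are not given: they have to be found in the camera images.
- bar_mid (a point): Centre of the plain aluminium test bar: a straight round cylinder, 25 mm in diameter, 120 mm long, about 0.16 kg, x along the bar (both ends alike). It starts level in one of the rack's three places, centre 42 mm above the table. Sliding in the groove it drags with 1 to 3 N.
- rack: Fixed flat grey rack, base 130 x 235 mm with its top 8 mm above the table, origin on the table under its centre. Two notched ribs 84 mm apart (along its x) carry three bars along x, side by side, 76 mm apart in y, in any order: plain, waisted and collared. Beside the middle of each bar there is free room for fingers down to the base.
- groove (a point): Point on the axis that the 25 mm bar takes when lying in the cradle's V-groove, half-way along the rail, 55 mm above the table. x points along the groove to the end stop, z up. The rail is 240 mm long (120 mm either way), open at its -x end. It is 20 mm wide, narrower than the bar, and its edges lie 9.5 mm below the bar's axis, so fingers holding the bar may straddle it.
- cradle: Fixed steel gauging cradle; origin on the table 55 mm below groove, same axes. Base plate 290 x 100 mm, top 10 mm above the table. A post (44 mm wide, 78 mm high, 136 to 150 mm along x) holds a screw with the stop: an 18 mm round face on the groove's axis, anywhere from 70 to 110 mm along x, not measured: find it by feel. It is sprung, 4 N per mm, 6 mm travel, and must not take over 18 N.
- waisted: The bar with a 14 mm waist in its middle, 120 mm long, 25 mm ends; origin at its centre, x along it. Leave it alone.
- flanged: The bar with a 36 mm collar in its middle, 120 mm long, 25 mm in diameter; origin at its centre, x along it. Leave it alone.
- mouse: Black computer mouse, 105 x 60 x 32 mm; a bystander, leave it where it is.
- calliper: Digital calliper lying flat, 220 x 75 x 12 mm; a bystander, leave it where it is.
- roller: Short loose bending roller, 30 mm in diameter, 60 mm long, lying on the bench; a bystander, leave it where it is.
- weight: Steel disc weight, 48 mm in diameter, 35 mm high; a bystander, leave it where it is.
- driver: Screwdriver with a black handle, lying; a bystander, leave it where it is.
- marker: Marker pen, 140 mm long, lying; a bystander, leave it where it is.
Mind the look-alikes: they are no part of the job. Leave any pink or turquoise look-alike of the part that bears bar_mid alone.

How it is judged:
By the outcome, as a careful person would: the job done as asked, in the order asked, and still so for the second after the job is handed in, with the robot touching nothing.
It also fails if it takes over 67 s, if anything falls off the work surface, if the arm or the gripper's body presses on something with over 40 N, if the wrist force passes 120 N, or if a joint passes its speed limit or range.

## Working session

There is one attempt and no reset: what is moved stays moved. The work goes in short steps, Python scripts to look and compute and a tool call to move; the robot and the scene stay as the last step left them, time stands still between calls to the robot, and variables do not carry over. Pictures are saved under pics/ and viewed, at most 10 in all, crops included, and the job is handed in when it is done.

Besides the shell and the picture viewer there is one more tool, called after "Call:" in YAML: its name, and indented under it one key for each argument. apply_moves: Moves the arm, as the interface text tells. Its arguments: {"type":"object","properties":{"motion":{"type":"array","items":{"type":"array","items":{"type":"number"}}},"gripper":{"type":"number"},"grip_force":{"type":"number"}},"required":["motion"]}

```bash
mkdir -p pics; cat > h.py <<'E'
import numpy as np, cv2
from station import monitor, vision, order, finder
def world(p, mask=None):
    d=p["depth"]; K=np.array(p["intrinsics"]); T=np.linalg.inv(np.array(p["camera_from_world"]))
    v,u=np.nonzero((d>0)&(mask if mask is not None else True))
    z=d[v,u]; c=np.stack([(u-K[0,2])/K[0,0]*z,-(v-K[1,2])/K[1,1]*z,-z,np.ones_like(z)])
    return (T@c)[:3].T,u,v
def proj(p,X):
    K=np.array(p["intrinsics"]); c=np.array(p["camera_from_world"])@np.append(X,1)
    return K[0,0]*c[0]/-c[2]+K[0,2], K[1,1]*-c[1]/-c[2]+K[1,2]
E
python3 - <<'E'
from h import *
s=monitor.sense(); print(s)
ims=[]
for n in ["scene","side","wrist"]:
    p=vision.snapshot(n); cv2.imwrite(f"pics/{n}0.png",p["img"]); ims.append(p["img"])
    print(n,np.linalg.inv(np.array(p["camera_from_world"])).round(2).tolist(), p["intrinsics"])
    for t in ["bar_mid","rack","cradle","waisted","flanged"]:
        for r in finder.outline_of(t,p)[:3]:
            w,_,_=world(p,np.array(r["pixels"]))
            print(n,t,round(r["confidence"],2),np.round(r["bbox"]).tolist(),np.median(w,0).round() if len(w) else None, w[:,2].max().round() if len(w) else None)
cv2.imwrite("pics/all0.png",cv2.resize(np.vstack([np.hstack(ims[:2])]),(800,300)))
E
```

```text
{'t': 0.0, 'q': array([ 1.17058263e+00,  2.77170995e-01, -2.78831055e-02,  1.26799922e+00,
        4.32264253e-06,  1.46739421e+00]), 'dq': array([-0.00074654, -0.00142339,  0.00012569, -0.00019856, -0.00048835,
        0.00121742]), 'joint_efforts': array([ 1.71074327e-03, -4.45507944e+01,  2.95202458e+01,  1.63314940e-02,
       -6.76196805e-05,  9.20129466e-07]), 'tcp_pos': array([182.51731942, 596.98797668, 249.1350121 ]), 'tool_rot': array([ 1.47861546e-01,  9.89007427e-01, -1.09236841e-03, -2.83263784e-04]), 'contact_force': array([0.0922816 , 0.10089061, 0.87343101]), 'torque': array([-0.0360667 , -0.05673293, -0.01994627]), 'grasp_force': 0.0, 'finger_gap': 85.12570891334308}
scene [[-0.67, -0.47, 0.58, 1167.2], [0.75, -0.43, 0.51, 588.39], [0.0, 0.77, 0.64, 810.41], [0.0, 0.0, 0.0, 1.0]] [[415.50870038   0.         253.86032326]
 [  0.         415.50870038 190.88817221]
 [  0.           0.           1.        ]]
scene bar_mid 0.74 [378.0, 316.0, 61.0, 30.0] [594. 441.  23.] 29.0
scene bar_mid 0.63 [304.0, 225.0, 17.0, 37.0] [501. 178.  53.] 59.0
scene bar_mid 0.62 [370.0, 20
[... 763 characters left out ...]
 0.93 [220.0, 190.0, 71.0, 38.0] [488. 154.  10.] 43.0
side cradle 0.86 [300.0, 225.0, 89.0, 70.0] [ 561. -161.   13.] 85.0
side cradle 0.5 [299.0, 299.0, 30.0, 61.0] [ 359. -305.   10.] 21.0
side waisted 0.57 [201.0, 175.0, 22.0, 29.0] [469. 241.  49.] 61.0
side flanged 0.75 [240.0, 186.0, 16.0, 24.0] [523.  98.  52.] 65.0
wrist [[0.29, -0.92, -0.26, 117.62], [0.96, 0.28, 0.08, 618.22], [-0.0, -0.27, 0.96, 372.93], [0.0, 0.0, 0.0, 1.0]] [[310.20467311   0.         253.30630422]
 [  0.         310.20467311 189.68750105]
 [  0.           0.           1.        ]]
wrist bar_mid 0.94 [12.0, 282.0, 24.0, 34.0] [247. 243.  16.] 293.0
wrist rack 0.83 [67.0, 372.0, 42.0, 22.0] [410. 253.   7.] 20.0
```

View pics/scene0.png

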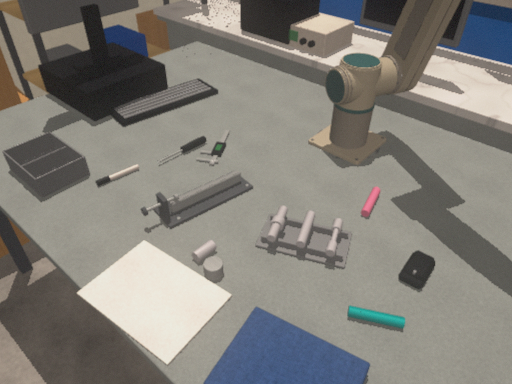

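```bash
python3 - <<'E'
import cv2,numpy as np
a=cv2.imread("pics/scene0.png")[190:280,230:380]; b=cv2.imread("pics/side0.png")[110:310,140:360]
cv2.imwrite("pics/crop0.png",np.hstack([cv2.resize(a,(400,240),interpolation=2),cv2.resize(b,(400,364),interpolation=2)[:240]]) if 0 else np.vstack([cv2.resize(a,(500,300),interpolation=2),cv2.resize(b,(500,300*1),interpolation=2)]))
E
```

```text
(no output)
```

View pics/crop0.png

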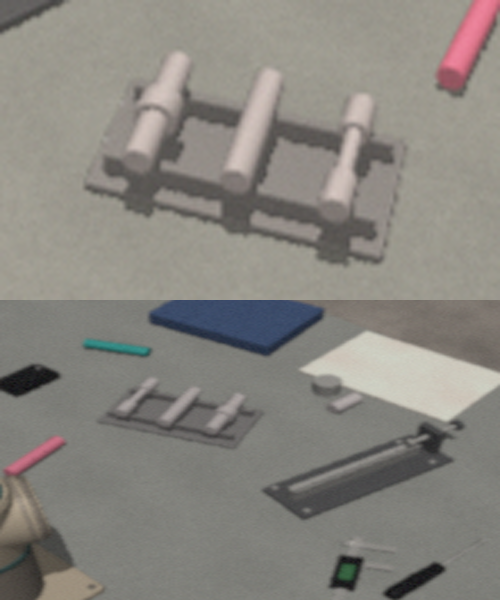

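Scene view: middle rack bar at (304,225) is uniform in diameter → the plain bar; (277,224) has a collar, (333,237) a waist; pink (370,202) and turquoise (377,317) on the bench are look-alikes. The crop confirms it. The cradle's post stands at about (163,207), the open end at (250,180).

```bash
python3 - <<'E'
from h import *
from scipy.optimize import least_squares
P={n:vision.snapshot(n) for n in["scene","side"]}
for n,p in P.items():
    for t,near in [("bar_mid",(495,172)),("cradle",(580,-145))]:
        for r in finder.outline_of(t,p):
            m=np.array(r["pixels"]); w,u,v=world(p,m)
            if np.hypot(*(np.median(w,0)[:2]-near))>40: continue
            if t=="bar_mid": k=w[w[:,2]>44]; k=k[k[:,2]<62]
            else: k=w[(w[:,2]>36)&(w[:,2]<52)]
            c=k[:,:2].mean(0); U,S,V=np.linalg.svd(k[:,:2]-c); d=V[0]*np.sign(V[0][0]); s=(k[:,:2]-c)@d
            print(n,t,r["confidence"],len(k),"c",c.round(1),"yaw",np.degrees(np.arctan2(d[1],d[0])).round(1),"ends",(c+d*s.min()).round(),(c+d*s.max()).round(),"z",np.percentile(k[:,2],[5,50,95]).round(1))
            if t=="cradle":
                h=w[w[:,2]>58]; print(" post",len(h),np.median(h,0).round(),h.max(0).round())
                b=w[(w[:,2]>3)&(w[:,2]<17)]; print(" base rect",cv2.minAreaRect(b[:,:2].astype(np.float32)))
            print(" pix centroid",np.nonzero(m)[1].mean().round(1),np.nonzero(m)[0].mean().round(1))
E
```

```text
scene cradle 0.72 472 c [ 565.5 -147.2] yaw -8.3 ends [ 432. -128.] [ 704. -167.] z [37.2 43.3 47.8]
 post 182 [ 696. -168.   65.] [ 752. -147.   81.]
 base rect ((564.17138671875, -145.290771484375), (119.5240249633789, 306.9922180175781), 75.79596710205078)
 pix centroid 198.8 198.6
side bar_mid 0.56 157 c [492.9 167.4] yaw 24.4 ends [438. 142.] [549. 193.] z [45.9 52.7 57.7]
 pix centroid 218.7 179.7
side cradle 0.63 367 c [ 552.2 -148.9] yaw -11.2 ends [ 429. -125.] [ 741. -187.] z [37.7 43.8 49.4]
 post 139 [ 686. -175.   66.] [ 744. -150.   85.]
 base rect ((558.2797241210938, -150.28407287597656), (104.44291687011719, 292.4261169433594), 79.56819152832031)
 pix centroid 299.3 224.3
```

```bash
cat >> h.py <<'E'
from scipy.spatial.transform import Rotation as Rn
def go(X, yaw=None, s=None):
    "tool-frame shift (m) to put TCP at X, and turn (deg) to put tool y at world yaw (mod 180)"
    s=s or monitor.sense(); R=Rn.from_quat(s["tool_rot"]).as_matrix()
    d=R.T@(np.array(X,float)-s["tcp_pos"])/1000
    y=np.degrees(np.arctan2(R[1,1],R[0,1]))
    t=None if yaw is None else -((yaw-y+90)%180-90)
    print("tcp",s["tcp_pos"].round(1),"ytool yaw",round(y,2),"tilt",R[:,2].round(3),"shift",d.round(4),"turn",None if t is None else round(t,2),"q",s["q"].round(2),"F",s["contact_force"].round(1),"gap",round(s["finger_gap"],1),"t",round(s["t"],2))
    return d,t
E
python3 -c "
from h import *
go([495,170,220],113)"
```

```text
tcp [182.8 597.7 250.3] ytool yaw 72.99 tilt [-0. -0. -1.] shift [-0.4236 -0.3176  0.0303] turn -40.01 q [ 1.17  0.28 -0.03  1.27  0.    1.47] F [-0.4 -0.4  0.1] gap 85.2 t 1.2
```

Call:
apply_moves:
  motion:
    - [-0.03, -0.022, 0, 0]
    - [-0.06, -0.045, 0, -3]
    - [-0.09, -0.067, 0, -8]
    - [-0.12, -0.09, 0.005, -14]
    - [-0.15, -0.112, 0.01, -20]
    - [-0.18, -0.135, 0.01, -26]
    - [-0.21, -0.157, 0.015, -32]
    - [-0.24, -0.18, 0.02, -38]

```text
t: 1.87
tcp_pos: [360.7, 354.1, 230.7]
tool_rot: [-0.185, 0.983, 0.0, 0.001]
contact_force: [0.1, 0.2, -0.6]
finger_gap: 85.5
grasp_force: 0.0
```

```bash
python3 -c "
from h import *
go([495,170,220],113)"
```

```text
tcp [360.7 354.1 230.7] ytool yaw 111.31 tilt [ 0.001  0.001 -1.   ] shift [-0.0582 -0.2203  0.0107] turn -1.69 q [ 0.65  0.08 -0.31  1.18  0.    0.28] F [ 0.1  0.2 -0.6] gap 85.5 t 1.87
```

Call:
apply_moves:
  motion:
    - [-0.008, -0.03, 0, 0]
    - [-0.016, -0.06, 0, 0]
    - [-0.024, -0.09, 0, 0]
    - [-0.032, -0.12, 0.005, 0]
    - [-0.04, -0.15, 0.01, 0]
    - [-0.048, -0.18, 0.01, 0]
    - [-0.055, -0.21, 0.01, -1]
    - [-0.058, -0.22, 0.01, -1.7]

```text
t: 2.53
tcp_pos: [494.8, 167.8, 220.5]
tool_rot: [-0.195, 0.981, -0.001, 0.001]
contact_force: [-0.5, 0.4, -0.4]
finger_gap: 85.5
grasp_force: 0.0
```

```bash
cat > bar.py <<'E'
from h import *
import sys
p=vision.snapshot("wrist"); cv2.imwrite(f"pics/{sys.argv[1]}.png",p["img"])
for r in finder.outline_of("bar_mid",p):
    m=np.array(r["pixels"]); w,u,v=world(p,m)
    k=w[(w[:,2]>40)&(w[:,2]<100)]
    if len(k)<50: continue
    x,y=np.mean(k[:,:2],0); rc=cv2.minAreaRect(k[:,:2].astype(np.float32)); 
    bp=cv2.boxPoints(rc); e=bp[1]-bp[0]; f=bp[2]-bp[1]; e=e if np.hypot(*e)>np.hypot(*f) else f
    print(r["confidence"],np.round(r["bbox"]),"centre",np.round(rc[0],1),"size",np.round(rc[1],1),"yaw",np.degrees(np.arctan2(e[1],e[0])).round(1)%180,"ztop",np.percentile(k[:,2],95).round(1))
go([495,170,220],113)
E
python3 bar.py w1
```

```text
0.65 [261. 173.  25. 125.] centre [494.3 175.3] size [119.7  24.6] yaw 23.1 ztop 53.7
tcp [494.  169.2 220.4] ytool yaw 112.5 tilt [ 0.001 -0.    -1.   ] shift [-0.0013  0.0004  0.0004] turn -0.5 q [ 0.21  0.11 -0.29  1.17 -0.   -0.19] F [ 0.9  1.5 -0.1] gap 85.5 t 2.63
```

View pics/w1.png

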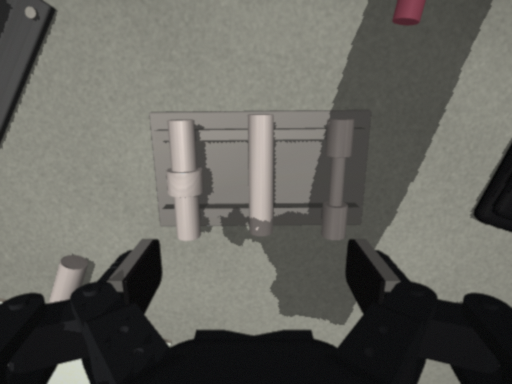

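Wrist view: plain bar at column 261, rows 114–236, between collared (185) and waisted (338); 120 x 25 mm, top at ~54 mm, as it must be. Descending with a partial opening (neighbours are close).

```bash
python3 -c "
from h import *
go([494.3,175.3,140],113)"
```

```text
tcp [494.  169.2 220.4] ytool yaw 112.5 tilt [ 0.001 -0.    -1.   ] shift [-0.0026  0.0056  0.0804] turn -0.5 q [ 0.21  0.11 -0.29  1.17 -0.   -0.19] F [ 0.9  1.5 -0.1] gap 85.5 t 2.63
```

Call:
apply_moves:
  motion:
    - [-0.001, 0.002, 0.02, 0]
    - [-0.002, 0.004, 0.04, -0.3]
    - [-0.0025, 0.005, 0.06, -0.5]
    - [-0.0025, 0.0055, 0.08, -0.5]
    - [-0.0025, 0.0055, 0.08, -0.5]
    - [-0.0025, 0.0055, 0.08, -0.5]
  gripper: 0.05
  grip_force: 40

```text
t: 3.13
tcp_pos: [491.1, 177.3, 139.5]
tool_rot: [-0.202, 0.979, 0.0, -0.002]
contact_force: [0.1, -0.2, 0.4]
finger_gap: 49.8
grasp_force: 0.0
```

```bash
python3 bar.py w2
```

```text
0.65 [250. 197.  35. 168.] centre [494.5 175.5] size [120.2  24.6] yaw 23.1 ztop 53.7
tcp [493.3 177.4 141.5] ytool yaw 113.23 tilt [ 0.002  0.    -1.   ] shift [ 0.0013 -0.0075 -0.0785] turn 0.23 q [ 0.22  0.18 -0.39  1.    0.   -0.18] F [0.1 0.1 0.6] gap 50.2 t 3.23
```

Call:
apply_moves:
  motion:
    - [0, -0.001, 0.02, 0]
    - [0, -0.002, 0.04, 0]
    - [0, -0.002, 0.06, 0]
    - [0, -0.002, 0.075, 0]
    - [0, -0.002, 0.088, 0]
    - [0, -0.002, 0.097, 0]
    - [0, -0.002, 0.097, 0]

```text
t: 3.82
tcp_pos: [493.3, 175.0, 42.8]
tool_rot: [-0.201, 0.98, 0.0, -0.001]
contact_force: [-0.8, -0.4, 0.2]
finger_gap: 50.2
grasp_force: 0.0
```

Call:
apply_moves:
  motion:
    - [0, 0, 0, 0]
    - [0, 0, 0, 0]
    - [0, 0, 0, 0]
    - [0, 0, 0, 0]
    - [0, 0, 0, 0]
    - [0, 0, 0, 0]
  gripper: 0.015
  grip_force: 40

```text
t: 4.32
tcp_pos: [495.0, 175.2, 44.8]
tool_rot: [-0.201, 0.98, 0.0, 0.001]
contact_force: [-0.9, 0.3, 7.0]
finger_gap: 23.9
grasp_force: 39.4
```

Call:
apply_moves:
  motion:
    - [0, 0, -0.01, 0]
    - [0, 0, -0.025, 0]
    - [0, 0, -0.05, 0]
    - [0, 0, -0.075, 0]
    - [0, 0, -0.1, 0]
    - [0, 0, -0.13, 0]
    - [0, 0, -0.16, 0]
    - [0, 0, -0.16, 0]

```text
t: 4.98
tcp_pos: [497.4, 175.8, 210.3]
tool_rot: [-0.201, 0.98, 0.0, 0.006]
contact_force: [1.1, 0.8, -0.7]
finger_gap: 23.7
grasp_force: 39.4
```

```bash
python3 -c "
from h import *
go([515,-138,200],79)"
```

```text
tcp [497.4 175.8 210.3] ytool yaw 113.2 tilt [ 0.011  0.002 -1.   ] shift [ 0.1076 -0.2954  0.0097] turn 34.2 q [ 0.22  0.12 -0.3   1.13  0.   -0.19] F [ 1.1  0.8 -0.7] gap 23.7 t 4.98
```

Call:
apply_moves:
  motion:
    - [0.008, -0.022, 0, 3]
    - [0.02, -0.055, 0, 8]
    - [0.033, -0.09, 0, 13]
    - [0.046, -0.126, 0, 18]
    - [0.059, -0.162, 0, 23]
    - [0.072, -0.198, 0, 28]
    - [0.085, -0.233, 0, 32]
    - [0.094, -0.258, 0, 34.2]

```text
t: 5.65
tcp_pos: [508.1, -102.0, 202.9]
tool_rot: [0.098, 0.995, -0.0, -0.0]
contact_force: [0.1, -0.1, -1.7]
finger_gap: 23.6
grasp_force: 39.6
```

Call:
apply_moves:
  motion:
    - [0.01, -0.02, 0, 0]
    - [0.025, -0.026, 0, 0]
    - [0.032, -0.026, 0, 0]
    - [0.032, -0.026, 0, 0]
    - [0.032, -0.026, 0, 0]

```text
t: 6.07
tcp_pos: [472.1, -118.0, 203.1]
tool_rot: [0.096, 0.995, 0.0, 0.0]
contact_force: [-0.2, -0.6, -1.3]
finger_gap: 23.4
grasp_force: 39.6
```

```bash
cat > cr.py <<'E'
from h import *
import sys
go([522,-140,200],79)
for n in ["wrist","scene","side"]:
    p=vision.snapshot(n); cv2.imwrite(f"pics/{sys.argv[1]}_{n}.png",p["img"])
    for r in finder.outline_of("cradle",p)[:1]:
        w,u,v=world(p,np.array(r["pixels"]))
        b=w[(w[:,2]>4)&(w[:,2]<16)].astype(np.float32); print(n,r["confidence"],"base",cv2.minAreaRect(b[:,:2]),np.median(b[:,2]))
        k=w[(w[:,2]>36)&(w[:,2]<50)].astype(np.float32)
        vx,vy,x0,y0=cv2.fitLine(k[:,:2],cv2.DIST_HUBER,0,.01,.01).ravel(); k2=k[abs((k[:,0]-x0)*vy-(k[:,1]-y0)*vx)<14]
        vx,vy,x0,y0=cv2.fitLine(k2[:,:2],cv2.DIST_HUBER,0,.01,.01).ravel()
        s=(k2[:,0]-x0)*vx+(k2[:,1]-y0)*vy
        print("  rail line yaw",np.degrees(np.arctan(vy/vx)),"y at x=522:",y0+vy/vx*(522-x0),"ends",x0+vx*s.min(),x0+vx*s.max(),"z",np.percentile(k2[:,2],[50,95]))
    for r in finder.outline_of("bar_mid",p)[:3]:
        w,u,v=world(p,np.array(r["pixels"])); k=w[(w[:,2]>120)].astype(np.float32)
        if len(k)>30: print("  bar held",r["confidence"],cv2.minAreaRect(k[:,:2]),np.percentile(k[:,2],[5,50,95]))
E
python3 cr.py c1
```

```text
tcp [ 472.1 -118.   203.1] ytool yaw 79.01 tilt [ 0.  0. -1.] shift [-0.0531 -0.0121  0.0031] turn 0.01 q [-0.38  0.06 -0.39  1.12  0.   -0.19] F [-0.2 -0.6 -1.3] gap 23.4 t 6.07Traceback (most recent call last):
  File "cr.py", line 8, in <module>
    b=w[(w[:,2]>4)&(w[:,2]<16)].astype(np.float32); print(n,r["confidence"],"base",cv2.minAreaRect(b[:,:2]),np.median(b[:,2]))
                                                                                   ~~~~~~~~~~~~~~~^^^^^^^^^
cv2.error: OpenCV(4.12.0) /io/opencv/modules/imgproc/src/convhull.cpp:143: error: (-215:Assertion failed) total >= 0 && (depth == CV_32F || depth == CV_32S) in function 'convexHull'
```

View pics/c1_wrist.png

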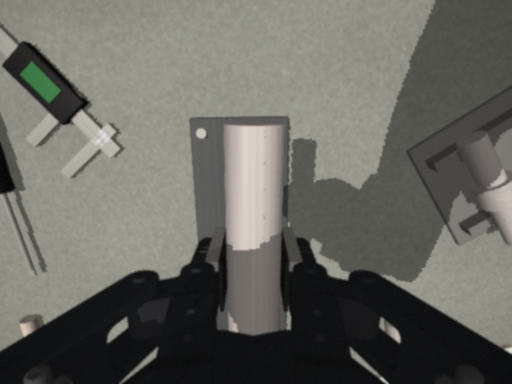

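Wrist view: held bar (columns 225–282) squarely in the fingers, over the cradle base (columns 191–289, open end at row 117); the bar hides the rail, so look from beside it.

```bash
sed -i 's/for n in \["wrist","scene","side"\]/for n in sys.argv[2:]/' cr.py; python3 -c "
from h import *
go([610,-70,230],79)"
```

```text
tcp [ 473.  -118.   203.4] ytool yaw 79.07 tilt [ 0.001 -0.    -1.   ] shift [-0.1254  0.0731 -0.0265] turn 0.07 q [-0.38  0.06 -0.38  1.12  0.   -0.19] F [-0.5  0.  -1.5] gap 24.1 t 6.17
```

Call:
apply_moves:
  motion:
    - [-0.02, 0.012, -0.005, 0]
    - [-0.045, 0.027, -0.012, 0]
    - [-0.07, 0.042, -0.02, 0]
    - [-0.095, 0.057, -0.026, 0]
    - [-0.115, 0.068, -0.026, 0]
    - [-0.125, 0.073, -0.026, 0]
    - [-0.125, 0.073, -0.026, 0]
    - [-0.125, 0.073, -0.026, 0]

```text
t: 6.83
tcp_pos: [608.9, -70.2, 228.6]
tool_rot: [0.095, 0.995, -0.0, -0.001]
contact_force: [-0.2, -0.9, -0.9]
finger_gap: 23.8
grasp_force: 39.7
```

```bash
python3 cr.py c2 wrist scene side
```

```text
tcp [608.9 -70.2 228.6] ytool yaw 79.08 tilt [-0.002  0.    -1.   ] shift [ 0.072  -0.085   0.0288] turn 0.08 q [-0.22  0.27 -0.08  1.22 -0.   -0.03] F [-0.2 -0.9 -0.9] gap 23.8 t 6.83Traceback (most recent call last):
  File "cr.py", line 8, in <module>
    b=w[(w[:,2]>4)&(w[:,2]<16)].astype(np.float32); print(n,r["confidence"],"base",cv2.minAreaRect(b[:,:2]),np.median(b[:,2]))
                                                                                   ~~~~~~~~~~~~~~~^^^^^^^^^
cv2.error: OpenCV(4.12.0) /io/opencv/modules/imgproc/src/convhull.cpp:143: error: (-215:Assertion failed) total >= 0 && (depth == CV_32F || depth == CV_32S) in function 'convexHull'
```

View pics/c2_wrist.png

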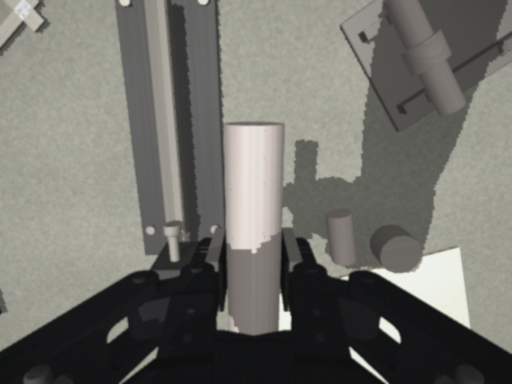

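Wrist view: groove rail runs from (157,0) to (173,222), stop disc at about (173,228), base corner near (155,250). Measure the rail straight from the depth there.

```bash
cat > rail.py <<'E'
from h import *
go([522,-140,200],79)
p=vision.snapshot("wrist"); m=np.zeros((384,512),bool); m[0:262,100:222]=1
w,u,v=world(p,m)
h=lambda a:print("z hist",np.histogram(a,[-5,5,8,12,20,30,36,40,44,48,52,60,70,90])[0])
h(w[:,2])
k=w[(w[:,2]>38)&(w[:,2]<50)&(v<215)].astype(np.float32)
vx,vy,x0,y0=cv2.fitLine(k[:,:2],cv2.DIST_HUBER,0,.01,.01).ravel(); 
off=(k[:,1]-y0)*vx-(k[:,0]-x0)*vy
if vx<0: vx,vy,off=-vx,-vy,-off
mid=np.percentile(off,[1,50,99]); print("rail yaw",np.degrees(np.arctan2(vy,vx)),"pt",x0,y0,"off",mid,"z",np.percentile(k[:,2],[5,50,95]))
b=w[(w[:,2]>4)&(w[:,2]<16)]; ob=(b[:,1]-y0)*vx-(b[:,0]-x0)*vy; sb=(b[:,0]-x0)*vx+(b[:,1]-y0)*vy
print("base off",np.percentile(ob,[.5,99.5]),"s",np.percentile(sb,[.5,99.8]),"z",np.median(b[:,2]))
q=w[(w[:,2]>52)&(v>200)]; sq=(q[:,0]-x0)*vx+(q[:,1]-y0)*vy; oq=(q[:,1]-y0)*vx-(q[:,0]-x0)*vy
q=q[abs(oq)<30]; sq=sq[abs(oq)<30]
print("stop s",np.percentile(sq,[0,2,10,50,90,100]) , len(q), q[:,2].max())
s0=np.percentile(sb,99.8)-145; print("rough groove from base +x end",x0+vx*s0,y0+vy*s0, "line at x=522",y0+vy/vx*(522-x0))
E
python3 rail.py
```

```text
tcp [607.8 -70.7 228.7] ytool yaw 79.0 tilt [-0.002  0.    -1.   ] shift [ 0.0709 -0.0844  0.0289] turn -0.0 q [-0.22  0.27 -0.09  1.22 -0.   -0.03] F [-0.1 -0.7 -0. ] gap 24.0 t 6.93
z hist [ 8469  1623 14435   653   517    58   874  3255   638    60   404   126
     0]
rail yaw -10.024294 pt 528.4032 -142.13803 off [-8.69244965e+00  9.13190842e-03  1.05716400e+01] z [38.98565273 42.06084824 44.59671268]
base off [-48.18341862  50.47508661] s [-100.05699549  171.27591889] z 9.000005165910778
stop s [116.03795781 116.28767754 116.83343558 134.56641918 156.28400503
 157.2079603 ] 530 63.9497110819201
rough groove from base +x end 554.2779904924465 -146.71176863541078 line at x=522 -141.00618
```

```bash
python3 -c "
from h import *
go([515,-138.7,130],80)"
```

```text
tcp [607.7 -70.9 228.9] ytool yaw 78.98 tilt [-0.002  0.    -1.   ] shift [ 0.0779 -0.0843  0.099 ] turn -1.02 q [-0.22  0.27 -0.09  1.22 -0.   -0.03] F [-0.1  0.1 -1.4] gap 23.7 t 6.98
```

Call:
apply_moves:
  motion:
    - [0.012, -0.013, 0, 0]
    - [0.03, -0.033, 0.005, -0.5]
    - [0.048, -0.053, 0.02, -1]
    - [0.064, -0.07, 0.04, -1]
    - [0.074, -0.08, 0.065, -1]
    - [0.078, -0.084, 0.09, -1]
    - [0.078, -0.084, 0.099, -1]
    - [0.078, -0.084, 0.099, -1]

```text
t: 7.65
tcp_pos: [513.2, -137.7, 127.9]
tool_rot: [0.088, 0.996, 0.001, -0.003]
contact_force: [-0.7, 0.3, -1.5]
finger_gap: 23.6
grasp_force: 39.7
```

```bash
python3 -c "
from h import *
p=vision.snapshot('wrist'); cv2.imwrite('pics/d1.png',p['img'])
go([515,-138.7,60],80)
w,u,v=world(p); n=np.array([.1736,.9848]); s=w[:,:2]@n; 
a=514.8*.1736-138.7*.9848
for lo,hi,nm in [(125,150,'bar'),(38,50,'rail'),(5,14,'base')]:
    k=(w[:,2]>lo)&(w[:,2]<hi)&(abs(s-a)<(20 if lo!=5 else 60))&(v<225); 
    if k.sum()>10: print(nm,k.sum(),np.percentile(s[k]-a,[1,50,99]).round(1))
"
```

```text
tcp [ 515.3 -138.2  129.8] ytool yaw 79.96 tilt [-0.002  0.001 -1.   ] shift [ 0.0001 -0.0006  0.0698] turn -0.04 q [-0.38  0.21 -0.38  0.98  0.   -0.21] F [ 0.3 -0.2 -2.1] gap 23.8 t 7.7
bar 5937 [-10.2   1.5  12.9]
rail 1333 [-9.9 -0.2  9.6]
base 13607 [-49.1  -9.   48.9]
```

Call:
apply_moves:
  motion:
    - [0, -0.001, 0.015, 0]
    - [0, -0.001, 0.032, 0]
    - [0, -0.001, 0.048, 0]
    - [0, -0.001, 0.06, 0]
    - [0, -0.001, 0.066, 0]
    - [0, -0.001, 0.068, 0]
    - [0, -0.001, 0.068, 0]

```text
t: 8.28
tcp_pos: [517.4, -139.5, 63.2]
tool_rot: [0.087, 0.996, -0.0, 0.001]
contact_force: [0.1, 0.3, -1.0]
finger_gap: 23.6
grasp_force: 39.7
```

Call:
apply_moves:
  motion:
    - [0, 0, 0.001, 0]
    - [0, 0, 0.002, 0]
    - [0, 0, 0.003, 0]
    - [0, 0, 0.004, 0]
    - [0, 0, 0.004, 0]

```text
t: 8.7
tcp_pos: [516.3, -139.5, 58.4]
tool_rot: [0.087, 0.996, -0.0, 0.0]
contact_force: [0.0, 0.4, -1.2]
finger_gap: 23.5
grasp_force: 39.7
```

Call:
apply_moves:
  motion:
    - [0, 0, 0.0005, 0]
    - [0, 0, 0.001, 0]
    - [0, 0, 0.0015, 0]
    - [0, 0, 0.0015, 0]

```text
t: 9.03
tcp_pos: [516.5, -139.7, 57.9]
tool_rot: [0.087, 0.996, -0.0, 0.0]
contact_force: [-2.5, -0.0, 6.6]
finger_gap: 23.6
grasp_force: 40.5
```

Call:
apply_moves:
  motion:
    - [0, 0, 0.0005, 0]
    - [0, 0, 0.001, 0]
    - [0, 0, 0.001, 0]

```text
t: 9.28
tcp_pos: [516.4, -139.7, 57.8]
tool_rot: [0.087, 0.996, -0.0, 0.0]
contact_force: [-4.5, 1.0, 13.7]
finger_gap: 23.6
grasp_force: 41.1
```

Contact with the groove. Back off a little and release.

Call:
apply_moves:
  motion:
    - [0, 0, -0.0005, 0]
    - [0, 0, -0.001, 0]
    - [0, 0, -0.001, 0]

```text
t: 9.53
tcp_pos: [516.4, -139.7, 57.8]
tool_rot: [0.087, 0.996, -0.0, 0.0]
contact_force: [-3.4, -0.4, 8.1]
finger_gap: 23.8
grasp_force: 40.4
```

Call:
apply_moves:
  motion:
    - [0, 0, 0, 0]
    - [0, 0, 0, 0]
    - [0, 0, 0, 0]
    - [0, 0, 0, 0]
    - [0, 0, 0, 0]
    - [0, 0, 0, 0]
  gripper: 0.05

```text
t: 10.03
tcp_pos: [516.2, -139.4, 56.6]
tool_rot: [0.087, 0.996, 0.0, -0.0]
contact_force: [0.1, 0.3, 0.4]
finger_gap: 50.2
grasp_force: 0.0
```

Call:
apply_moves:
  motion:
    - [0, 0, -0.01, 0]
    - [0, 0, -0.03, 0]
    - [0, 0, -0.055, 0]
    - [0, 0, -0.08, 0]
    - [0, 0, -0.1, 0]
    - [0, 0, -0.1, 0]
    - [0, 0, -0.1, 0]

```text
t: 10.62
tcp_pos: [517.7, -139.9, 158.9]
tool_rot: [0.087, 0.996, -0.001, 0.002]
contact_force: [0.1, 0.1, -0.4]
finger_gap: 49.9
grasp_force: 0.0
```

```bash
cat > lay.py <<'E'
from h import *
import sys
p=vision.snapshot("wrist"); cv2.imwrite(f"pics/{sys.argv[1]}.png",p["img"])
w,u,v=world(p); d=np.array([.9848,-.1736]); n=np.array([.1736,.9848]); c=np.array([554.5,-146.])
s=(w[:,:2]-c)@d; o=(w[:,:2]-c)@n
k=(w[:,2]>52)&(w[:,2]<75)&(abs(o)<16)&(abs(s)<130)
print("bar s",np.percentile(s[k],[.5,2,50,98,99.5]).round(1),"off",np.percentile(o[k],[1,50,99]).round(1),"ztop",np.percentile(w[k,2],95).round(1))
sk,ok,zk=s[k],o[k],w[k,2]
for lo in range(-120,60,20):
    j=(sk>lo)&(sk<lo+20)
    if j.sum()>20: print(lo,"off mid",(np.percentile(ok[j],2)+np.percentile(ok[j],98)).round(1)/2,"ztop",np.percentile(zk[j],90).round(1))
go([*(c+d*float(sys.argv[2])),float(sys.argv[3])],80)
E
python3 lay.py l1 -150 160
```

```text
bar s [-98.8 -97.1 -45.4  18.9  89.7] off [-11.7   0.4  12. ] ztop 66.7
-100 off mid 0.05 ztop 66.4
-80 off mid 0.1 ztop 66.4
-60 off mid 0.15 ztop 66.4
-40 off mid 0.15 ztop 66.3
-20 off mid 0.15 ztop 66.4
0 off mid 0.15 ztop 66.3
tcp [ 516.4 -139.4  157.4] ytool yaw 80.0 tilt [ 0.001 -0.    -1.   ] shift [ 1.114e-01  1.000e-04 -2.800e-03] turn -0.0 q [-0.38  0.19 -0.35  1.04  0.   -0.21] F [ 0.4 -0.3 -0.9] gap 50.3 t 10.67
```

View pics/l1.png

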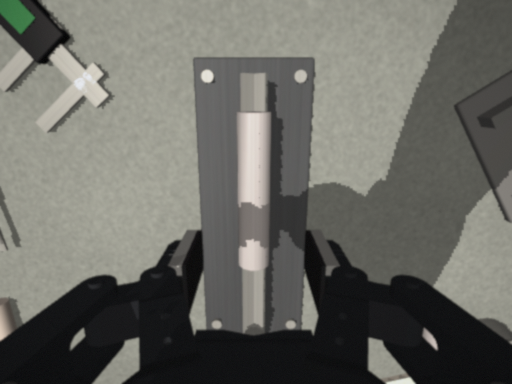

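Wrist view: bar lies level in the groove, rows 112–268, ends at about s = −99 and +21 mm (top 66.4, offset ~0), the stop ~70 mm away. Now close the fingers behind it and push the rear end.

Call:
apply_moves:
  motion:
    - [0.02, 0, 0, 0]
    - [0.045, 0, 0, 0]
    - [0.07, 0, 0, 0]
    - [0.095, 0, 0, 0]
    - [0.111, 0, 0, 0]
    - [0.111, 0, 0, 0]
    - [0.111, 0, 0, 0]
  gripper: 0
  grip_force: 30

```text
t: 11.25
tcp_pos: [405.7, -119.6, 155.6]
tool_rot: [0.087, 0.996, 0.0, -0.001]
contact_force: [-0.5, -0.3, -0.1]
finger_gap: 0.4
grasp_force: 0.0
```

Call:
apply_moves:
  motion:
    - [0, 0, 0.02, 0]
    - [0, 0, 0.04, 0]
    - [0, 0, 0.06, 0]
    - [0, 0, 0.075, 0]
    - [0, 0, 0.084, 0]
    - [0, 0, 0.086, 0]
    - [0, 0, 0.086, 0]

```text
t: 11.83
tcp_pos: [407.2, -120.1, 70.2]
tool_rot: [0.087, 0.996, 0.0, -0.001]
contact_force: [-0.5, -0.2, 0.1]
finger_gap: 0.0
grasp_force: 0.0
```

```bash
python3 lay.py l2 -115 71
```

```text
bar s [-99.8 -99.6 -99.  -98.2 -98. ] off [-2.4  0.3  3.6] ztop 54.6
-100 off mid 0.6 ztop 54.3
tcp [ 407.7 -120.3   70.9] ytool yaw 80.0 tilt [ 0. -0. -1.] shift [-0.034   0.0002 -0.0001] turn 0.0 q [-0.44  0.1  -0.66  0.8   0.   -0.26] F [ 0.4 -0.2 -0.1] gap -0.1 t 11.88
```

Call:
apply_moves:
  motion:
    - [-0.006, 0, 0, 0]
    - [-0.014, 0, 0, 0]
    - [-0.021, 0, 0, 0]
    - [-0.027, 0, 0, 0]
    - [-0.031, 0, 0, 0]
    - [-0.034, 0, 0, 0]
    - [-0.036, 0, 0, 0]
    - [-0.038, 0, 0, 0]

```text
t: 12.55
tcp_pos: [444.5, -126.7, 70.7]
tool_rot: [0.087, 0.996, 0.0, -0.0]
contact_force: [-0.3, -0.1, 0.3]
finger_gap: 0.4
grasp_force: 0.0
```

Call:
apply_moves:
  motion:
    - [-0.002, 0, 0, 0]
    - [-0.004, 0, 0, 0]
    - [-0.006, 0, 0, 0]
    - [-0.008, 0, 0, 0]
    - [-0.01, 0, 0, 0]
    - [-0.012, 0, 0, 0]
    - [-0.014, 0, 0, 0]
    - [-0.016, 0, 0, 0]

```text
t: 13.22
tcp_pos: [460.8, -129.6, 70.8]
tool_rot: [0.087, 0.996, 0.0, 0.0]
contact_force: [-1.0, 0.4, -0.2]
finger_gap: 0.2
grasp_force: 0.4
```

Call:
apply_moves:
  motion:
    - [-0.002, 0, 0, 0]
    - [-0.004, 0, 0, 0]
    - [-0.006, 0, 0, 0]
    - [-0.008, 0, 0, 0]
    - [-0.01, 0, 0, 0]
    - [-0.012, 0, 0, 0]
    - [-0.014, 0, 0, 0]
    - [-0.016, 0, 0, 0]

```text
t: 13.88
tcp_pos: [476.1, -132.3, 70.8]
tool_rot: [0.087, 0.996, 0.0, 0.0]
contact_force: [-0.8, -0.8, -1.0]
finger_gap: 0.3
grasp_force: 0.4
```

```bash
python3 lay.py l3 -50 71
```

```text
bar s [-90.8 -90.7 -86.5 -39.7 -38.6] off [-12.7   0.3  13.6] ztop 74.1
-100 off mid 0.45 ztop 73.4
-60 off mid 0.5 ztop 66.9
-40 off mid 0.5 ztop 66.5
tcp [ 476.7 -132.5   70.9] ytool yaw 80.0 tilt [ 0.001 -0.    -1.   ] shift [-0.029   0.0002 -0.    ] turn -0.0 q [-0.4   0.22 -0.52  0.83  0.   -0.23] F [-0.4 -0.4 -1.1] gap -0.1 t 13.93
```

Call:
apply_moves:
  motion:
    - [-0.002, 0, 0, 0]
    - [-0.004, 0, 0, 0]
    - [-0.006, 0, 0, 0]
    - [-0.008, 0, 0, 0]
    - [-0.01, 0, 0, 0]
    - [-0.012, 0, 0, 0]
    - [-0.014, 0, 0, 0]
    - [-0.016, 0, 0, 0]

```text
t: 14.6
tcp_pos: [492.5, -135.2, 70.8]
tool_rot: [0.087, 0.996, -0.0, 0.001]
contact_force: [-0.8, -0.6, -0.3]
finger_gap: 0.1
grasp_force: 0.4
```

Call:
apply_moves:
  motion:
    - [-0.0015, 0, 0, 0]
    - [-0.003, 0, 0, 0]
    - [-0.0045, 0, 0, 0]
    - [-0.006, 0, 0, 0]
    - [-0.0075, 0, 0, 0]
    - [-0.009, 0, 0, 0]

```text
t: 15.1
tcp_pos: [500.4, -136.6, 70.8]
tool_rot: [0.087, 0.996, 0.0, -0.0]
contact_force: [-2.0, -0.0, 0.9]
finger_gap: -0.1
grasp_force: 0.9
```

```bash
python3 - <<'E'
from h import *
ims=[]
d=np.array([.9848,-.1736]); n=np.array([.1736,.9848]); c=np.array([554.5,-146.])
for nm in ["scene","side"]:
    p=vision.snapshot(nm); x,y=proj(p,[c[0]+80*d[0],c[1]+80*d[1],55]); x,y=int(x),int(y)
    ims.append(cv2.resize(p["img"][y-35:y+35,x-45:x+45],(400,311),interpolation=2))
cv2.imwrite("pics/e1.png",np.hstack(ims)); go([*(c-50*d),71],80)
E
```

```text
tcp [ 501.3 -136.8   70.9] ytool yaw 80.0 tilt [ 0.001 -0.    -1.   ] shift [-0.004   0.0002 -0.0001] turn -0.0 q [-0.39  0.26 -0.47  0.84  0.   -0.22] F [-1.   0.7 -1.1] gap -0.2 t 15.2
```

View pics/e1.png

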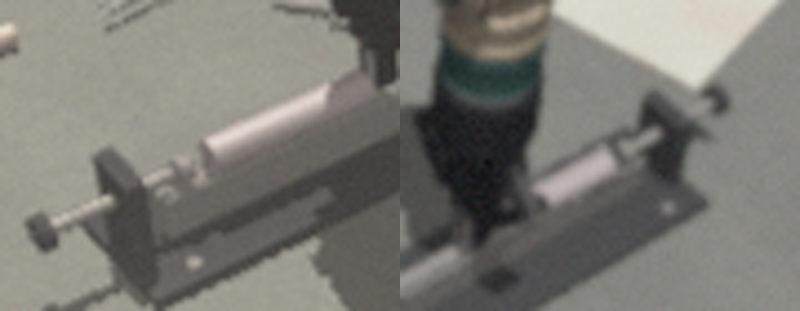

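Crops: bar's end (left crop ~(207,152)) is still ~10 mm short of the stop disc (~(190,168)). On in 1 mm rows, watching the force.

Call:
apply_moves:
  motion:
    - [-0.001, 0, 0, 0]
    - [-0.002, 0, 0, 0]
    - [-0.003, 0, 0, 0]
    - [-0.004, 0, 0, 0]
    - [-0.004, 0, 0, 0]

```text
t: 15.62
tcp_pos: [503.9, -137.2, 70.8]
tool_rot: [0.087, 0.996, 0.0, -0.001]
contact_force: [-2.9, 0.4, 2.0]
finger_gap: -0.4
grasp_force: 1.4
```

Call:
apply_moves:
  motion:
    - [-0.001, 0, 0, 0]
    - [-0.002, 0, 0, 0]
    - [-0.002, 0, 0, 0]

```text
t: 15.87
tcp_pos: [507.3, -137.8, 70.8]
tool_rot: [0.087, 0.996, 0.0, 0.001]
contact_force: [0.1, -0.2, -0.4]
finger_gap: -0.1
grasp_force: 0.4
```

Call:
apply_moves:
  motion:
    - [-0.001, 0, 0, 0]
    - [-0.002, 0, 0, 0]
    - [-0.002, 0, 0, 0]

```text
t: 16.12
tcp_pos: [508.9, -138.1, 70.8]
tool_rot: [0.087, 0.996, 0.0, 0.0]
contact_force: [-1.8, 0.6, 0.3]
finger_gap: 0.2
grasp_force: 0.6
```

Call:
apply_moves:
  motion:
    - [-0.001, 0, 0, 0]
    - [-0.0015, 0, 0, 0]
    - [-0.0015, 0, 0, 0]

```text
t: 16.37
tcp_pos: [509.5, -138.2, 70.8]
tool_rot: [0.087, 0.996, 0.0, -0.0]
contact_force: [-3.7, 1.0, 3.0]
finger_gap: 0.1
grasp_force: 1.8
```

Call:
apply_moves:
  motion:
    - [-0.001, 0, 0, 0]
    - [-0.0015, 0, 0, 0]
    - [-0.0015, 0, 0, 0]

```text
t: 16.62
tcp_pos: [512.2, -138.7, 70.8]
tool_rot: [0.087, 0.996, -0.0, 0.001]
contact_force: [0.5, 0.6, -0.6]
finger_gap: -0.3
grasp_force: 0.4
```

Call:
apply_moves:
  motion:
    - [-0.0005, 0, 0, 0]
    - [-0.001, 0, 0, 0]
    - [-0.001, 0, 0, 0]

```text
t: 16.87
tcp_pos: [513.1, -138.8, 70.8]
tool_rot: [0.087, 0.996, 0.0, 0.001]
contact_force: [-0.2, 1.0, -0.6]
finger_gap: 0.5
grasp_force: 0.2
```

Call:
apply_moves:
  motion:
    - [-0.0005, 0, 0, 0]
    - [-0.001, 0, 0, 0]
    - [-0.001, 0, 0, 0]

```text
t: 17.12
tcp_pos: [513.2, -138.9, 70.9]
tool_rot: [0.087, 0.996, -0.0, -0.0]
contact_force: [-1.5, 0.3, 2.5]
finger_gap: -0.2
grasp_force: 1.0
```

Call:
apply_moves:
  motion:
    - [-0.0005, 0, 0, 0]
    - [-0.001, 0, 0, 0]
    - [-0.001, 0, 0, 0]

```text
t: 17.37
tcp_pos: [513.4, -138.9, 70.8]
tool_rot: [0.087, 0.996, 0.0, -0.001]
contact_force: [-4.9, 0.7, 4.5]
finger_gap: -0.0
grasp_force: 2.5
```

Call:
apply_moves:
  motion:
    - [-0.0005, 0, 0, 0]
    - [-0.001, 0, 0, 0]
    - [-0.001, 0, 0, 0]

```text
t: 17.62
tcp_pos: [514.2, -139.0, 70.7]
tool_rot: [0.087, 0.996, 0.0, -0.001]
contact_force: [-4.4, 0.6, 4.7]
finger_gap: 0.1
grasp_force: 2.7
```

```bash
python3 - <<'E'
from h import *
ims=[]
d=np.array([.9848,-.1736]); c=np.array([554.5,-146.])
for nm in ["scene","side"]:
    p=vision.snapshot(nm); x,y=proj(p,[c[0]+85*d[0],c[1]+85*d[1],55]); x,y=int(x),int(y)
    ims.append(cv2.resize(p["img"][y-18:y+18,x-23:x+23],(400,313),interpolation=2))
cv2.imwrite("pics/e2.png",np.hstack(ims)); go([*(c-50*d),71],80)
E
```

```text
tcp [ 514.2 -139.    70.7] ytool yaw 79.99 tilt [-0.002  0.    -1.   ] shift [ 0.0091  0.0001 -0.0002] turn -0.01 q [-0.39  0.28 -0.44  0.85 -0.   -0.21] F [-5.1  0.8  4.8] gap 0.6 t 17.72
```

View pics/e2.png

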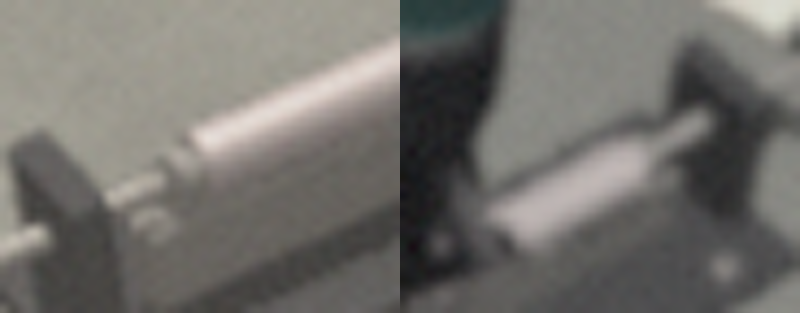

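The bar's end now meets the stop disc (left crop ~(190,155)). One or two more small steps to confirm by force.

Call:
apply_moves:
  motion:
    - [-0.0005, 0, 0, 0]
    - [-0.001, 0, 0, 0]
    - [-0.001, 0, 0, 0]
    - [-0.001, 0, 0, 0]

```text
t: 18.05
tcp_pos: [514.3, -139.0, 70.6]
tool_rot: [0.087, 0.996, 0.0, -0.002]
contact_force: [-6.7, 0.9, 5.8]
finger_gap: -0.0
grasp_force: 3.6
```

Call:
apply_moves:
  motion:
    - [-0.0005, 0, 0, 0]
    - [-0.001, 0, 0, 0]
    - [-0.001, 0, 0, 0]
    - [-0.001, 0, 0, 0]

```text
t: 18.38
tcp_pos: [514.4, -139.0, 70.5]
tool_rot: [0.087, 0.996, 0.0, -0.003]
contact_force: [-8.8, 1.2, 7.4]
finger_gap: 0.2
grasp_force: 4.5
```

Force rises steadily, but there is also vertical drag; relieve that by lifting the command slightly.

Call:
apply_moves:
  motion:
    - [0, 0, -0.0005, 0]
    - [0, 0, -0.001, 0]
    - [0, 0, -0.001, 0]

```text
t: 18.63
tcp_pos: [515.4, -138.9, 70.9]
tool_rot: [0.087, 0.996, 0.0, -0.002]
contact_force: [-3.9, 0.5, -0.4]
finger_gap: 0.4
grasp_force: 2.6
```

```bash
python3 - <<'E'
from h import *
d=np.array([.9848,-.1736]); n=np.array([.1736,.9848]); c=np.array([554.5,-146.])
for i in range(2):
    p=vision.snapshot("scene"); s=monitor.sense(); print(s["contact_force"].round(1),s["tcp_pos"].round(1))
w,u,v=world(p); sA=(w[:,:2]-c)@d; o=(w[:,:2]-c)@n
k=(abs(o)<14)&(w[:,2]>52)&(sA>40)&(sA<135)
print(np.histogram(sA[k],np.arange(40,140,5)), [np.percentile(w[k&(sA>a)&(sA<a+5),2],90).round(1) for a in range(40,130,5) if (k&(sA>a)&(sA<a+5)).any()])
E
```

```text
[-5.1  0.7  0.3] [ 515.4 -139.    70.8]
[-5.4  1.   0.7] [ 515.4 -139.    70.8]
(array([18, 10, 14, 15, 13, 12, 16, 13, 14, 12, 17, 10, 12,  7,  5,  6,  4,
        0,  6]), array([ 40,  45,  50,  55,  60,  65,  70,  75,  80,  85,  90,  95, 100,
       105, 110, 115, 120, 125, 130, 135])) [np.float64(70.1), np.float64(68.1), np.float64(67.6), np.float64(68.0), np.float64(68.3), np.float64(67.5), np.float64(68.0), np.float64(68.2), np.float64(69.1), np.float64(66.7), np.float64(69.6), np.float64(64.2), np.float64(65.9), np.float64(61.5), np.float64(59.6), np.float64(62.0), np.float64(61.6)]
```

Call:
apply_moves:
  motion:
    - [-0.0005, 0, -0.0003, 0]
    - [-0.001, 0, -0.0005, 0]
    - [-0.001, 0, -0.0005, 0]
    - [-0.001, 0, -0.0005, 0]

```text
t: 19.07
tcp_pos: [515.6, -138.9, 70.9]
tool_rot: [0.087, 0.996, 0.001, -0.003]
contact_force: [-6.2, 1.1, -1.0]
finger_gap: -0.1
grasp_force: 3.1
```

Call:
apply_moves:
  motion:
    - [-0.0005, 0, -0.0003, 0]
    - [-0.001, 0, -0.0005, 0]
    - [-0.001, 0, -0.0005, 0]
    - [-0.001, 0, -0.0005, 0]

```text
t: 19.4
tcp_pos: [515.9, -138.8, 71.1]
tool_rot: [0.087, 0.996, 0.001, -0.003]
contact_force: [-8.3, 0.7, -0.3]
finger_gap: -0.1
grasp_force: 3.5
```

8.3 N with no vertical drag, against at most 3 N groove drag: the stop is definitely loaded (~5–7 N). Retreat straight back, then up.

Call:
apply_moves:
  motion:
    - [0.001, 0, 0, 0]
    - [0.002, 0, 0, 0]
    - [0.003, 0, 0, 0]
    - [0.004, 0, 0, 0]
    - [0.006, 0, 0, 0]
    - [0.01, 0, 0, 0]
    - [0.018, 0, 0, 0]
    - [0.028, 0, 0, 0]

```text
t: 20.07
tcp_pos: [493.2, -135.7, 73.8]
tool_rot: [0.087, 0.996, -0.0, 0.002]
contact_force: [0.1, -1.0, -0.7]
finger_gap: 0.2
grasp_force: 0.0
```

Call:
apply_moves:
  motion:
    - [0.01, 0, 0, 0]
    - [0.02, 0, -0.01, 0]
    - [0.025, 0, -0.03, 0]
    - [0.025, 0, -0.06, 0]
    - [0.025, 0, -0.09, 0]
    - [0.025, 0, -0.12, 0]
    - [0.025, 0, -0.15, 0]
    - [0.025, 0, -0.16, 0]

```text
t: 20.73
tcp_pos: [468.8, -131.6, 237.8]
tool_rot: [0.087, 0.996, -0.001, 0.004]
contact_force: [1.1, -1.1, 1.0]
finger_gap: -0.0
grasp_force: 0.0
```

```bash
python3 -c "
from h import *
go([640,-60,230],80)
d=np.array([.9848,-.1736]); c=np.array([554.5,-146.])
ims=[]
for nm in ['scene','side']:
    p=vision.snapshot(nm); x,y=proj(p,[c[0]+85*d[0],c[1]+85*d[1],55]); x,y=int(x),int(y)
    ims.append(cv2.resize(p['img'][y-18:y+18,x-23:x+23],(400,313),interpolation=2))
cv2.imwrite('pics/f1.png',np.hstack(ims))"
```

```text
tcp [ 468.8 -131.6  237.8] ytool yaw 79.99 tilt [ 0.008 -0.003 -1.   ] shift [-0.1561  0.1003  0.0089] turn -0.01 q [-0.41  0.03 -0.34  1.19  0.   -0.23] F [ 1.1 -1.1  1. ] gap -0.0 t 20.73
```

View pics/f1.png

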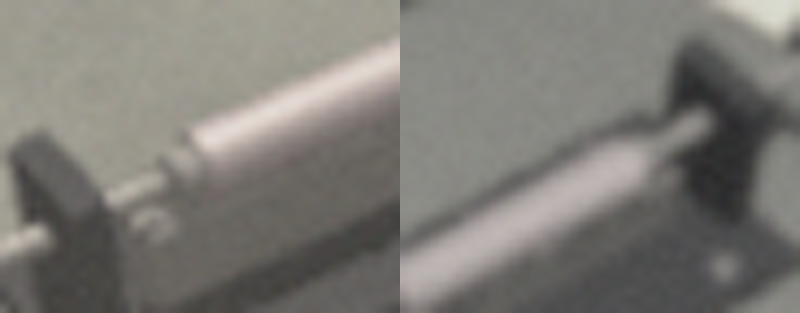

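Both views show the bar's end on the stop disc. One close confirming look from above.

```bash
python3 -c "
from h import *
go([690,-129,190],80)"
```

```text
tcp [ 468.3 -131.4  235.4] ytool yaw 79.99 tilt [ 0.006 -0.002 -1.   ] shift [-0.2176  0.0409  0.0467] turn -0.01 q [-0.41  0.03 -0.34  1.19  0.   -0.23] F [ 0.1  0.6 -0.7] gap 0.1 t 20.83
```

Call:
apply_moves:
  motion:
    - [-0.02, 0.005, 0, 0]
    - [-0.055, 0.012, 0, 0]
    - [-0.09, 0.018, 0, 0]
    - [-0.125, 0.025, 0.01, 0]
    - [-0.16, 0.032, 0.02, 0]
    - [-0.19, 0.038, 0.035, 0]
    - [-0.21, 0.04, 0.045, 0]
    - [-0.217, 0.04, 0.046, 0]

```text
t: 21.5
tcp_pos: [687.5, -128.1, 180.4]
tool_rot: [0.087, 0.996, 0.001, -0.003]
contact_force: [0.4, -1.1, -1.3]
finger_gap: -0.0
grasp_force: 0.0
```

Call:
apply_moves:
  motion:
    - [0, 0, 0, 0]
    - [0, 0, 0, 0]
    - [0, 0, 0, 0]

```text
t: 21.75
tcp_pos: [686.3, -129.0, 186.7]
tool_rot: [0.087, 0.996, 0.0, -0.001]
contact_force: [0.3, 0.3, -0.8]
finger_gap: 0.1
grasp_force: 0.0
```

```bash
python3 -c "
from h import *
d=np.array([.9848,-.1736]); c=np.array([554.5,-146.])
p=vision.snapshot('wrist'); x,y=proj(p,[c[0]+88*d[0],c[1]+88*d[1],60]); print(x,y)
x,y=int(np.clip(x,60,452)),int(np.clip(y,45,339))
cv2.imwrite('pics/g1.png',np.hstack([cv2.resize(p['img'],(400,300)),cv2.resize(p['img'][y-45:y+45,x-60:x+60],(400,300),interpolation=2)]))
go([690,-129,190],80)"
```

```text
203.155189483636 140.7516522364732
tcp [ 686.6 -129.1  187.4] ytool yaw 79.97 tilt [-0.  0. -1.] shift [-0.0034  0.0007 -0.0026] turn -0.03 q [-0.28  0.44  0.07  1.2  -0.   -0.1 ] F [-0.3  0.1  0.5] gap -0.2 t 21.8
```

View pics/g1.png

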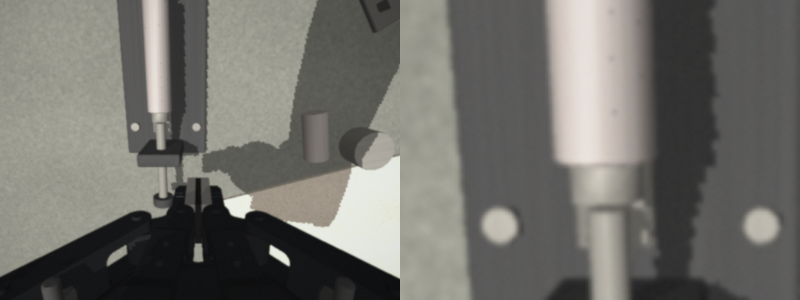

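The close view from above shows the bar's end flush on the stop disc (crop ~(605,165)), with no gap. The bar lies in the groove and the robot is clear of it.

```bash
python3 -c "
from station import order
print(order.finish_job())"
```

```text
the job is handed in; nothing more can be done
None
```

The plain bar lies in the V-groove with its end on the sprung stop, and the job is handed in at about 22 s. The last push read 8.3 N, so about 5–7 N reached the stop. The arm is clear, and nothing else was touched that I know of.

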